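# Reset the tripped breaker under the terminal cover

### The arm

A 7-joint arm with a two-finger parallel gripper is mounted at the origin on a cart in front of the work surface, level with it; the furniture and walls round the work are solid. World frame = base frame: x ahead of the robot, y to its left, z up, the work surface at z = 0. Lengths are in m, angles in rad, forces in N, time in s.
With the tool pointing down it reaches from about 0.4 to 0.85 m from the base axis. Payload 4.5 kg.
Tool frame: the origin (TCP) lies on the centre line of the jaws, within the pads' length; the fingertips stand 11 mm ahead of it and the grasp point (between the pads) lies 8 mm behind it; z points along the fingers, y is the direction in which the jaws open and shut (so a half turn about z gives the same grasp; the last joint's range is limited). The gripper opens to 88 mm and grips with 3 to 60 N. Pads are 18 mm wide; open, the fingers measure 123 mm over their backs; the gripper's body (75 mm by 187 mm) begins 45 mm behind the grasp point.
Start: joints at [1.206, 0.689, -0.195, 1.565, 0.157, 0.902, -0.215], TCP at [0.243, -0.576, 0.25] pointing down, gripper open.
Joint ranges: [-3.01, 3.01], [-0.46, 2.08], [-1.47, 1.51], [0.13, 2.56], [-1, 4.14], [0.04, 2.09], [-2.66, 2.66]. Speed limits (rad/s): [2.57, 2.57, 3.14, 3.14, 3.14, 3.14, 3.14].

### API

Orientations are given as a unit quaternion [x, y, z, w].
In Python, from plant import r, snapshot gives the robot as it stands.
- The arm moves only by the tool drive_tool, never from a script. Its argument "commands" is a list of rows, each an object of numbers: "wx", "wy", "wz": the turn, a rotation vector about the tool's x, y, z in rad; "dx", "dy", "dz": the shift along the tool's x, y, z in m; "claw": the opening, from 0 (shut) to 1 (fully open). A call has 1 to 12 rows; each row shifts and turns the commanded pose from where the row before left it, along the tool's axes as they then stand; what a row does not reach is not made up. A row lasts 1/10 s, in which the tool goes at most 50 mm and 8.59 degrees, less where a joint would pass 70% of its speed; a pose out of reach is approached as far as the arm can. A call is refused whole if a number of a shift passes 0.05 or a number of a turn 0.15, either way. A call with a gripper value outside its range is refused whole. The fingers move at their own pace and stop on an object; "grip_force" is the grip in N (left out, the last holds). Time passes only in rows, so rows that do not move let the fingers close. It gives the time, the measured TCP pose, the force and the opening at its end, in the units of the state.
- r.get_state(): the state, without advancing time (a new reading comes with each control period).
- snapshot(name): name is "side" or "top"; returns a dict with "color" (384x512x3 uint8, red, green, blue), "fx", "fy", "cx", "cy" (pixels), "world_to_cam" (4x4, takes a point from world to camera coordinates). Camera axes: x right, y up, looking along -z (the intrinsics and any distortion apply to the point x, -y, -z); pixel columns grow to the right and rows downward; lengths in m; the calibration is good to about 2 mm. A picture is of the moment at which its call begins. There is no depth.
- r.finish_job(): hands the job in, once; it reports no verdict.
The state is a dict: "clock": time; "q": joint angles; "qd": joint speeds; "joint_torque": joint torques, N m; "tool_pos": TCP position; "eef_rot": TCP orientation; "contact_force": force on the tool from outside, world axes, zero at the start; "moment": the same for the moment, N m; "opening": opening from 0.0 (shut) to 1.0 (fully open).
Only numpy, scipy, OpenCV 4.12 (cv2) and the standard library are available. Lean on these libraries where they do the work, as an engineer would, in place of code of your own. Each camera call takes 0.05 s, during which the arm holds its last target. There are 200 camera calls.

### The job

The airbrush compressor's power unit, already unplugged, has tripped its breaker. With the fingertips, press the snap tab at its front down until the terminal cover springs loose, gently push the cover straight back by its hood until it is completely out of its guides and lies flat on the finned top, then press the popped-out reset button of the breaker fully in. Nothing is gripped or lifted, the other things on the table stay where they are, and at the end the hand is clear of everything.

Things in the scene. Friction and masses are not known exactly. Their poses are not given: they have to be found in the camera images.
- power_unit: Low grey power unit, 236 (x) x 124 (y) x 60 mm, heavy, does not move. Origin: centre of its underside at table height; x runs from its tab end, nearer the robot, along the cover's way off, z up. On its front face two spring plunger barrels (x -142 to -119, y +-43, 12 mm thick, tops 58 mm high) stand left and right of the tab.
- cover: Loose black terminal cover, 0.1 to 0.16 kg: plate 96 (x) x 109 (y) x 4 mm, raised hood 60 x 68 mm on it, 22 mm high in all. Origin: centre of its underside; latched at unit (-68, 0, 50) mm, axes parallel. When the tab is pressed, spring plungers drive it about 15 mm in +x, past the tab's tooth; the tab may then be let go. After that it slides freely, friction about 1 N.
- cover_back (a point): Centre of the hood's upright rear face, the one towards the tab: 68 mm wide, from 4 to 22 mm above the cover's underside; this point 13 mm above it and 24 mm from the cover's origin. Push here in the unit's +x, fingertips just above the plate (plate top 54 mm above the table); they may pass over the tab, whose tooth reaches 53.5 mm.
- tab_pad (a point): Centre of the upper face of the snap tab's black ribbed pad (36 x 34 mm), which sticks out from the middle of the unit's front face, 46 mm above the table with free air below. The pad begins 3 mm before the cover's front edge and runs away from the cover, towards -x of the unit.
- snap_tab (a joint): Angle of the snap tab, rad: 0 up (latched), 0.18 at its stop. It hinges 67 mm from the pad's centre, inside the bay; the pad's centre sinks 12 mm over the full travel. The cover comes free at about 0.1 (7 mm down). It needs 5 to 8 N all the way, and springs back up when let go.
- reset_top (a point): Centre of the top of the breaker's round white reset button (16 mm across), 47 mm above the table when popped out. It stands in the bay at unit x -48, y +31 or -31, hidden by the cover at first. At the other side is a fixed fuse holder with a flat black cap, 36 mm above the table.
- reset_button (a joint): Travel of the reset button, m: 0 popped out, 0.007 fully in. It goes straight down, is stiff (5 N and more when pushed fast) and stays where it is left.
- nozzle_cap_0: Bystander: small round nozzle pot, 25 mm across, 34 mm high, standing beside the unit; origin centre of its underside.
- dropper_1: Bystander: dropper bottle, 27 mm across, 86 mm high, standing beside the unit; origin centre of its underside.
- tweezers: Bystander: tweezers, 125 mm long, lying beside the unit; origin in the middle of the underside.
- glass_cutter: Bystander: glass cutter, 136 mm long, lying beside the tab end; origin in the middle of the underside.
- nozzle_tin: Bystander: hinged tin box 77 x 123 x 35 mm to the left; origin centre of its underside.
- mix_cup_0: Bystander: small open mixing cup, 49 mm across, 31 mm high, to the left; origin centre of its underside.
- airbrush: Bystander: airbrush lying on its side to the right, 99 x 184 x 33 mm; origin in the middle of the underside.
- bay (a point): Centre of the open terminal bay in the unit's front half, at its rim 50 mm above the table (unit x -70, y 0). Bay: x -112 to -28, y -49 to +49, floor 20 mm above the table. The cover is seated over it between two side guides (unit x -116 to -30) with lips over |y| > 49 mm, tops 60.5 mm high.
- fin_top (a point): Centre of the unit's finned top (144 x 124 mm, unit x -25 to +119), 50 mm above the table, flush with the cover's seat. The cover is to lie here: it is wholly out of the guides when its origin is beyond unit x = +18, and tips off the far end only beyond about +115 mm.
Not all that is in view belongs to the job. Leave any orange look-alike of the cover alone.

How it is judged:
By the outcome, as a careful person would: the job done as asked, in the order asked, and still so for the second after the job is handed in, with the robot touching nothing.
It also fails if it takes over 38 s, if anything falls off the work surface, if the arm or the gripper's body presses on something with over 40 N, if the wrist force passes 120 N, or if a joint passes its speed limit or range.

## Working session

There is one attempt and no reset: what is moved stays moved. The work goes in short steps, Python scripts to look and compute and a tool call to move; the robot and the scene stay as the last step left them, time stands still between calls to the robot, and variables do not carry over. Pictures are saved under pics/ and viewed, on a budget of 10 in all, crops included, one or two more only if the job needs it, and the job is handed in when it is done.

Besides the shell and the picture viewer there is one more tool, called after "Request:" as a command line: name --argument value ..., lists and objects as JSON in quotes. drive_tool: Moves the arm, as the interface text tells. Its arguments: {"type":"object","properties":{"commands":{"type":"array","items":{"type":"object","properties":{"wx":{"type":"number"},"wy":{"type":"number"},"wz":{"type":"number"},"dx":{"type":"number"},"dy":{"type":"number"},"dz":{"type":"number"},"claw":{"type":"number"}}}},"grip_force":{"type":"number"}},"required":["commands"]}

```bash
mkdir -p pics; ls
cat > h.py <<'E'
import numpy as np,cv2
from plant import r,snapshot
def save(n,f):
    s=snapshot(n); cv2.imwrite('pics/'+f,s['color'][:,:,::-1]); np.save('pics/'+f[:-4]+'.npy',{k:s[k] for k in s if k!='color'},allow_pickle=True); return s
def ray(s,u,v):
    M=np.array(s['world_to_cam']);R=M[:3,:3];t=M[:3,3]
    d=np.array([(u-s['cx'])/s['fx'],-(v-s['cy'])/s['fy'],-1]); return -R.T@t,R.T@d
def onz(s,u,v,z):
    o,d=ray(s,u,v); return o+d*(z-o[2])/d[2]
def proj(s,p):
    M=np.array(s['world_to_cam']);c=M[:3,:3]@np.array(p)+M[:3,3]
    return s['cx']+s['fx']*c[0]/-c[2], s['cy']-s['fy']*c[1]/-c[2]
E
python3 - <<'E'
from h import *
for n in('top','side'):
    s=save(n,n+'0.png'); print({k:s[k] for k in s if k!='color'})
print(r.get_state())
E
```

```text
pics
{'fx': 420.3913557020235, 'fy': 420.3913557020235, 'cx': 254.4571827433169, 'cy': 187.83152939434225, 'world_to_cam': array([[-0.00907954, -0.99946623, -0.03138175,  0.00549814],
       [ 0.9862853 , -0.0141231 ,  0.16444405, -0.58326288],
       [-0.16479948, -0.02945828,  0.98588708, -1.11368848],
       [ 0.        ,  0.        ,  0.        ,  1.        ]])}
{'fx': 486.17783353556786, 'fy': 486.17783353556786, 'cx': 259.39536647153864, 'cy': 196.59804996057392, 'world_to_cam': array([[-9.85915170e-01, -1.67239408e-01, -1.50284281e-03,
         5.71550173e-01],
       [ 9.74509244e-02, -5.81752243e-01,  8.07507056e-01,
        -1.00487188e-01],
       [-1.35921284e-01,  7.95987003e-01,  5.89855996e-01,
        -1.55191975e+00],
       [ 0.00000000e+00,  0.00000000e+00,  0.00000000e+00,
         1.00000000e+00]])}
{'clock': 0.1, 'q': array([ 1.20579225,  0.68989793, -0.19453713,  1.5661988 ,  0.1573034 ,
        0.90247029, -0.21510217]), 'qd': array([ 0.00235751, -0.00035531,  0.00189373, -0.00193894, -0.00058428,
       -0.00079471,  0.00062326]), 'joint_torque': array([-2.56013402e-03, -5.28494096e+01, -1.27156980e+00, -1.53836578e+01,
       -5.26266382e-02,  1.94705193e-03,  3.29180727e-05]), 'tool_pos': array([ 0.24246716, -0.57548603,  0.24900298]), 'eef_rot': array([ 9.80176539e-01,  1.98124523e-01, -2.06355321e-04, -7.63993782e-04]), 'contact_force': array([ 0.43977596,  0.11329516, -0.74302574]), 'moment': array([ 0.04773671, -0.01989738, -0.0134497 ]), 'opening': 1.0018388633109199}
```

View pics/top0.png

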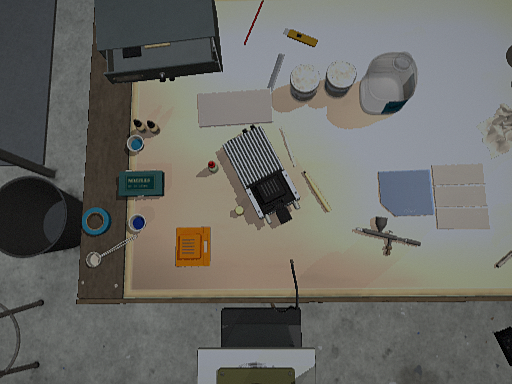

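View pics/side0.png

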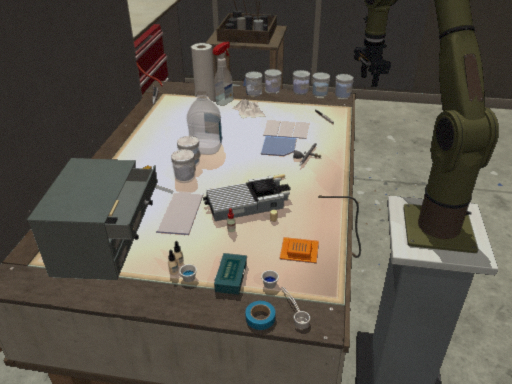

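The top view shows the unit around (262,172) with the tab near (284,214), and the side view shows it at (247,198). The orange decoy is at (193,246). I'll enlarge the unit next.

Run:
```python
import cv2,numpy as np
a=cv2.imread('pics/top0.png')[115:235,200:340]; b=cv2.imread('pics/side0.png')[165:235,190:310]
a=cv2.resize(a,None,fx=5,fy=5,interpolation=cv2.INTER_CUBIC)
cv2.imwrite('pics/c0.png',a)
```

```text
(no output)
```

View pics/c0.png

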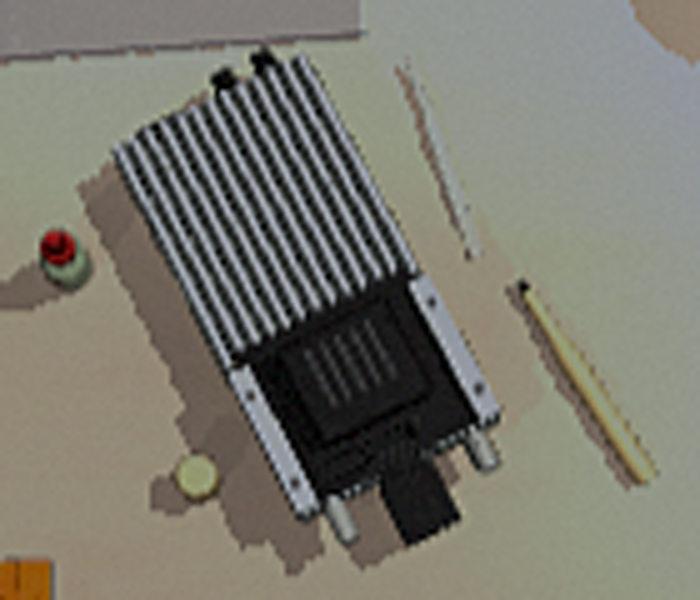

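The crop shows the fin-top far corners at (118,150) and (302,58). The guides' front corners are at (305,518) and (497,420), the pad's front corners at (405,545) and (460,517), and the barrel tips near (347,540) and (490,468). Next I fit a rigid pose to these.

```bash
cat >> h.py <<'E'
def rig(s,C,off,k):
    P=[];Q=[]
    for (x,y,ux,uy,z) in C:
        P.append(onz(s,(x+.5)/k-.5+off[0],(y+.5)/k-.5+off[1],z)[:2]);Q.append((ux,uy))
    P=np.array(P);Q=np.array(Q);a=P-P.mean(0);b=Q-Q.mean(0)
    th=np.arctan2((b[:,0]*a[:,1]-b[:,1]*a[:,0]).sum(),(a*b).sum())
    R=np.array([[np.cos(th),-np.sin(th)],[np.sin(th),np.cos(th)]]);t=P.mean(0)-R@Q.mean(0)
    return th,t,(P-(Q@R.T+t))@R
E
python3 - <<'E'
from h import *
s=np.load('pics/top0.npy',allow_pickle=True).item()
C=[(117,150,.119,.062,.05),(303,57,.119,-.062,.05),(303,519,-.116,.062,.0605),(498,418,-.116,-.062,.0605)]
th,t,e=rig(s,C,(200,115),5);print(th,t,e*1e3)
C2=C+[(405,545,-.119-.034+.000,.018,.046),(460,517,-.153,-.018,.046)]
th2,t2,e=rig(s,C2,(200,115),5);print(th2,t2,e*1e3)
# side view check: project corners, pad
ss=np.load('pics/side0.npy',allow_pickle=True).item()
R=np.array([[np.cos(th),-np.sin(th)],[np.sin(th),np.cos(th)]])
im=cv2.imread('pics/side0.png')[170:230,190:310];k=6;im=cv2.resize(im,None,fx=k,fy=k,interpolation=cv2.INTER_CUBIC)
for p in [(.119,.062,.05),(.119,-.062,.05),(-.116,.062,.0605),(-.116,-.062,.0605),(-.153,.018,.046),(-.153,-.018,.046),(-.142,.043,.052),(-.044,.034,.072),(-.044,-.034,.072)]:
    w=R@p[:2]+t;u,v=proj(ss,[*w,p[2]]);cv2.circle(im,(int((u-190+.5)*k),int((v-170+.5)*k)),3,(0,0,255),-1)
cv2.imwrite('pics/c1.png',im)
for n,p in dict(pad=(-.136,0),back=(-.092,0),bay=(-.07,0)).items(): print(n,R@p+t)
E
```

```text
0.4585333828637047 [ 0.62767558 -0.01878408] [[-0.83332374 -3.34881838]
 [-0.46307091  2.99436485]
 [ 0.16157713 -2.201666  ]
 [ 1.13481752  2.55611953]]
0.4597418435826675 [ 0.62791692 -0.01882025] [[-0.96276494 -3.35215678]
 [-0.73469599  2.99066493]
 [ 0.03369309 -1.92221934]
 [ 0.86283327  2.83447714]
 [ 0.42754286 -1.3970647 ]
 [ 0.37339171  0.84629875]]
pad [ 0.50572402 -0.07898223]
back [ 0.54517894 -0.05950636]
bay [ 0.56490639 -0.04976842]
```

View pics/c1.png

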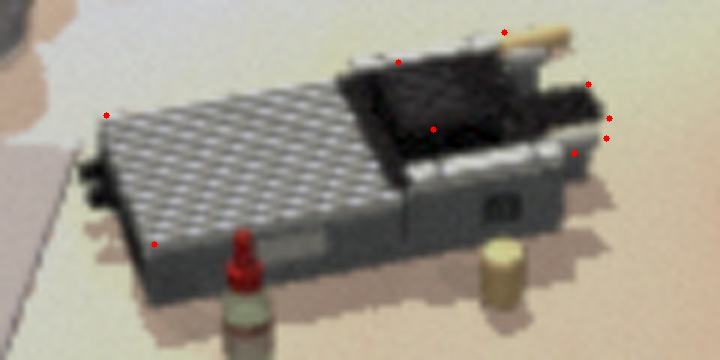

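The fit is good along the unit's x. Across it the fins look symmetrically inset by about 3 mm, and the side view agrees to about 2–3 mm, shifted slightly towards +x. The tool's x axis is already nearly along the unit's x. I'll move above the tab with the fingers shut.

Request:
drive_tool --commands '[{"wz": -0.06, "claw": 0}, {"dx": 0.02, "dy": -0.015}, {"dx": 0.03, "dy": -0.022}, {"dx": 0.04, "dy": -0.029}, {"dx": 0.04, "dy": -0.029}, {"dx": 0.04, "dy": -0.029}, {"dx": 0.04, "dy": -0.029}, {"dx": 0.04, "dy": -0.029}, {"dx": 0.04, "dy": -0.029}, {"dx": 0.04, "dy": -0.029}, {"dx": 0.03, "dy": -0.022}, {"dx": 0.02, "dy": -0.015}]' --grip_force 20

```text
validation failed for argument at $.co...
```

```bash
cat >> h.py <<'E'
TH=.459;T0=np.array([.6288,-.0184])
def rep():
    st=r.get_state();from scipy.spatial.transform import Rotation as Ro
    Rm=Ro.from_quat(st['eef_rot']).as_matrix();p=np.array(st['tool_pos']);c,s=np.cos(TH),np.sin(TH)
    d=p[:2]-T0;x,y=c*d[0]+s*d[1],-s*d[0]+c*d[1]
    tip=p+Rm[:,2]*.011
    print('t',st['clock'],'TCP unit mm',np.round([x*1e3,y*1e3],1),'tip z',round(tip[2]*1e3,1),'yaw err',round(np.arctan2(Rm[1,0],Rm[0,0])-TH,4),'z ax',np.round(Rm[:,2],4),'F',np.round(st['contact_force'],1),'op',round(st['opening'],3))
E
python3 -c "
from h import *
rep()"
```

```text
t 0.1 TCP unit mm [-593.2 -328.3] tip z 238.0 yaw err -0.0601 z ax [-7.0e-04  1.4e-03 -1.0e+00] F [ 0.4  0.1 -0.7] op 1.002
```

Request:
drive_tool --commands '[{"dx": 0.0, "dy": 0.0, "dz": 0.0, "wx": 0.0, "wy": 0.0, "wz": -0.06, "claw": 0.0}]' --grip_force 20

```text
clock: 0.2
tool_pos: [0.2426, -0.5756, 0.2492]
eef_rot: [0.974, 0.228, -0.0, -0.001]
contact_force: [-0.2, 0.0, -0.8]
opening: 0.929
```

Request:
drive_tool --commands '[{"dx": 0.02, "dy": -0.015, "dz": 0.0, "wx": 0.0, "wy": 0.0, "wz": 0.0, "claw": 0.0}, {"dx": 0.03, "dy": -0.022, "dz": 0.0, "wx": 0.0, "wy": 0.0, "wz": 0.0, "claw": 0.0}, {"dx": 0.04, "dy": -0.029, "dz": 0.0, "wx": 0.0, "wy": 0.0, "wz": 0.0, "claw": 0.0}, {"dx": 0.04, "dy": -0.029, "dz": 0.0, "wx": 0.0, "wy": 0.0, "wz": 0.0, "claw": 0.0}, {"dx": 0.04, "dy": -0.029, "dz": 0.0, "wx": 0.0, "wy": 0.0, "wz": 0.0, "claw": 0.0}, {"dx": 0.04, "dy": -0.029, "dz": 0.0, "wx": 0.0, "wy": 0.0, "wz": 0.0, "claw": 0.0}, {"dx": 0.04, "dy": -0.029, "dz": 0.0, "wx": 0.0, "wy": 0.0, "wz": 0.0, "claw": 0.0}, {"dx": 0.04, "dy": -0.029, "dz": 0.0, "wx": 0.0, "wy": 0.0, "wz": 0.0, "claw": 0.0}, {"dx": 0.04, "dy": -0.029, "dz": 0.0, "wx": 0.0, "wy": 0.0, "wz": 0.0, "claw": 0.0}, {"dx": 0.03, "dy": -0.022, "dz": 0.0, "wx": 0.0, "wy": 0.0, "wz": 0.0, "claw": 0.0}, {"dx": 0.02, "dy": -0.015, "dz": 0.0, "wx": 0.0, "wy": 0.0, "wz": 0.0, "claw": 0.0}, {"dx": 0.0, "dy": 0.0, "dz": 0.0, "wx": 0.0, "wy": 0.0, "wz": 0.0, "claw": 0.0}]'

```text
clock: 1.4
tool_pos: [0.4626, -0.1549, 0.2496]
eef_rot: [0.973, 0.231, 0.001, -0.001]
contact_force: [-0.0, -0.6, 0.1]
opening: 0.008
```

```bash
python3 -c "
from h import *
rep()"
```

```text
t 1.4 TCP unit mm [-209.5  -48.8] tip z 238.6 yaw err 0.0075 z ax [ 0.0012  0.0022 -1.    ] F [-0.  -0.6  0.1] op 0.008
```

Request:
drive_tool --commands '[{"dx": 0.018, "dy": -0.012, "dz": 0.0, "wx": 0.0, "wy": 0.0, "wz": 0.0075, "claw": 0.0}, {"dx": 0.018, "dy": -0.012, "dz": 0.02, "wx": 0.0, "wy": 0.0, "wz": 0.0, "claw": 0.0}, {"dx": 0.018, "dy": -0.012, "dz": 0.03, "wx": 0.0, "wy": 0.0, "wz": 0.0, "claw": 0.0}, {"dx": 0.018, "dy": -0.013, "dz": 0.03, "wx": 0.0, "wy": 0.0, "wz": 0.0, "claw": 0.0}, {"dx": 0.0, "dy": 0.0, "dz": 0.03, "wx": 0.0, "wy": 0.0, "wz": 0.0, "claw": 0.0}, {"dx": 0.0, "dy": 0.0, "dz": 0.03, "wx": 0.0, "wy": 0.0, "wz": 0.0, "claw": 0.0}, {"dx": 0.0, "dy": 0.0, "dz": 0.02, "wx": 0.0, "wy": 0.0, "wz": 0.0, "claw": 0.0}, {"dx": 0.0, "dy": 0.0, "dz": 0.01, "wx": 0.0, "wy": 0.0, "wz": 0.0, "claw": 0.0}, {"dx": 0.0, "dy": 0.0, "dz": 0.0, "wx": 0.0, "wy": 0.0, "wz": 0.0, "claw": 0.0}]'

```text
clock: 2.3
tool_pos: [0.503, -0.0846, 0.0787]
eef_rot: [0.975, 0.223, -0.001, -0.0]
contact_force: [-0.4, 0.9, 0.6]
opening: 0.006
```

Run:
```python
from h import *
rep()
a=save('top','top1.png')['color'][115:235,200:340][:,:,::-1]; b=save('side','side1.png')['color'][165:245,190:330][:,:,::-1]
cv2.imwrite('pics/c2.png',np.vstack([cv2.resize(a,None,fx=3.5,fy=3.5,interpolation=2)[-300:,:],cv2.resize(b,None,fx=3.5,fy=3.5,interpolation=2)]))
```

```text
t 2.3 TCP unit mm [-142.1   -3.6] tip z 67.7 yaw err -0.0088 z ax [-2.7e-03 -4.0e-04 -1.0e+00] F [-0.4  0.9  0.6] op 0.006
```

View pics/c2.png

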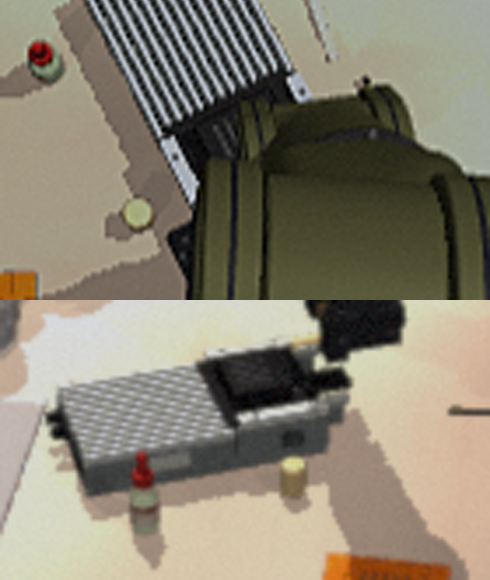

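The fingertips hover over the pad: in the side crop the tip is at (335,358) and the pad at (335,380). I'll correct by a few mm and press.

Request:
drive_tool --commands '[{"dx": 0.004, "dy": -0.003, "dz": 0.0, "wx": 0.0, "wy": 0.0, "wz": -0.006, "claw": 0.0}, {"dx": 0.0, "dy": 0.0, "dz": 0.008, "wx": 0.0, "wy": 0.0, "wz": 0.0, "claw": 0.0}, {"dx": 0.0, "dy": 0.0, "dz": 0.008, "wx": 0.0, "wy": 0.0, "wz": 0.0, "claw": 0.0}, {"dx": 0.0, "dy": 0.0, "dz": 0.005, "wx": 0.0, "wy": 0.0, "wz": 0.0, "claw": 0.0}, {"dx": 0.0, "dy": 0.0, "dz": 0.003, "wx": 0.0, "wy": 0.0, "wz": 0.0, "claw": 0.0}, {"dx": 0.0, "dy": 0.0, "dz": 0.003, "wx": 0.0, "wy": 0.0, "wz": 0.0, "claw": 0.0}, {"dx": 0.0, "dy": 0.0, "dz": 0.0, "wx": 0.0, "wy": 0.0, "wz": 0.0, "claw": 0.0}]'

```text
clock: 3.1
tool_pos: [0.5058, -0.0795, 0.0525]
eef_rot: [0.974, 0.227, -0.0, 0.0]
contact_force: [-0.9, -0.3, 3.8]
opening: 0.009
```

```bash
python3 -c "
from h import *
rep()"
```

```text
t 3.1 TCP unit mm [-137.3   -0.3] tip z 41.5 yaw err -0.0018 z ax [-9.e-04 -3.e-04 -1.e+00] F [-0.9 -0.3  3.8] op 0.009
```

Request:
drive_tool --commands '[{"dx": 0.0, "dy": 0.0, "dz": 0.003, "wx": 0.0, "wy": 0.0, "wz": 0.0, "claw": 0.0}, {"dx": 0.0, "dy": 0.0, "dz": 0.003, "wx": 0.0, "wy": 0.0, "wz": 0.0, "claw": 0.0}, {"dx": 0.0, "dy": 0.0, "dz": 0.0, "wx": 0.0, "wy": 0.0, "wz": 0.0, "claw": 0.0}, {"dx": 0.0, "dy": 0.0, "dz": 0.0, "wx": 0.0, "wy": 0.0, "wz": 0.0, "claw": 0.0}]'

```text
clock: 3.5
tool_pos: [0.506, -0.0794, 0.0471]
eef_rot: [0.974, 0.227, -0.0, 0.0]
contact_force: [-2.2, -0.0, 8.5]
opening: 0.002
```

Run:
```python
from h import *
rep()
b=save('side','side2.png')['color'][165:245,190:330][:,:,::-1]
a=cv2.imread('pics/side0.png')[165:245,190:330]
cv2.imwrite('pics/c3.png',np.vstack([cv2.resize(x,None,fx=3.7,fy=3.7,interpolation=2) for x in (a,b)]))
```

```text
t 3.5 TCP unit mm [-137.1   -0.3] tip z 36.1 yaw err -0.0017 z ax [-3.e-04 -3.e-04 -1.e+00] F [-2.2 -0.   8.5] op 0.002
```

View pics/c3.png

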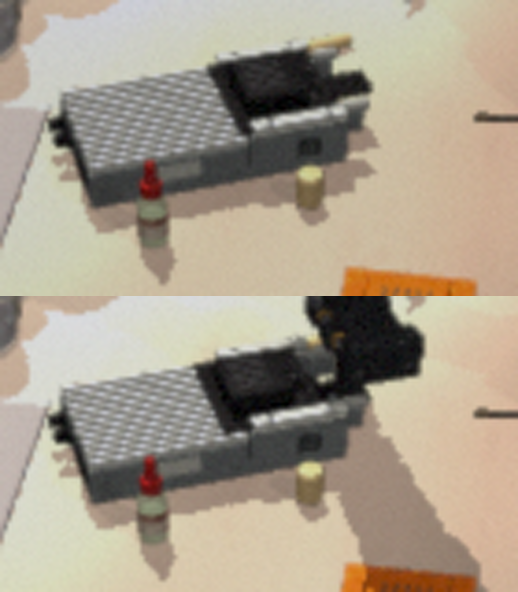

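The cover has moved about 12–15 mm: its far plate edge went from column 210 to 197 in the enlarged crop. The breaker bay opens next. I'll lift, part the fingers a little for a steady push, and approach the hood's rear.

Request:
drive_tool --commands '[{"dx": 0.0, "dy": 0.0, "dz": -0.008, "wx": 0.0, "wy": 0.0, "wz": 0.0, "claw": 0.0}, {"dx": 0.0, "dy": 0.0, "dz": -0.015, "wx": 0.0, "wy": 0.0, "wz": 0.0, "claw": 0.25}, {"dx": 0.0, "dy": 0.0, "dz": -0.005, "wx": 0.0, "wy": 0.0, "wz": 0.0, "claw": 0.25}, {"dx": 0.01, "dy": 0.0, "dz": 0.0, "wx": 0.0, "wy": 0.0, "wz": 0.0, "claw": 0.25}, {"dx": 0.015, "dy": 0.0, "dz": 0.0, "wx": 0.0, "wy": 0.0, "wz": 0.0, "claw": 0.25}, {"dx": 0.01, "dy": 0.0, "dz": 0.003, "wx": 0.0, "wy": 0.0, "wz": 0.0, "claw": 0.25}, {"dx": 0.0, "dy": 0.0, "dz": 0.002, "wx": 0.0, "wy": 0.0, "wz": 0.0, "claw": 0.25}, {"dx": 0.0, "dy": 0.0, "dz": 0.0, "wx": 0.0, "wy": 0.0, "wz": 0.0, "claw": 0.25}]'

```text
clock: 4.35
tool_pos: [0.5371, -0.0638, 0.0689]
eef_rot: [0.974, 0.227, -0.001, -0.0]
contact_force: [-0.8, -0.4, -0.0]
opening: 0.246
```

```bash
python3 -c "
from h import *
rep()"
```

```text
t 4.35 TCP unit mm [-102.3   -0. ] tip z 57.9 yaw err -0.0013 z ax [-1.8e-03 -2.0e-04 -1.0e+00] F [-0.8 -0.4 -0. ] op 0.246
```

Request:
drive_tool --commands '[{"dx": 0.005, "dy": 0.0, "dz": 0.0, "wx": 0.0, "wy": 0.0, "wz": 0.0, "claw": 0.25}, {"dx": 0.005, "dy": 0.0, "dz": 0.0, "wx": 0.0, "wy": 0.0, "wz": 0.0, "claw": 0.25}, {"dx": 0.004, "dy": 0.0, "dz": 0.0, "wx": 0.0, "wy": 0.0, "wz": 0.0, "claw": 0.25}, {"dx": 0.004, "dy": 0.0, "dz": 0.0, "wx": 0.0, "wy": 0.0, "wz": 0.0, "claw": 0.25}, {"dx": 0.005, "dy": 0.0, "dz": 0.0, "wx": 0.0, "wy": 0.0, "wz": 0.0, "claw": 0.25}, {"dx": 0.006, "dy": 0.0, "dz": 0.0, "wx": 0.0, "wy": 0.0, "wz": 0.0, "claw": 0.25}, {"dx": 0.007, "dy": 0.0, "dz": 0.0, "wx": 0.0, "wy": 0.0, "wz": 0.0, "claw": 0.25}, {"dx": 0.007, "dy": 0.0, "dz": 0.0, "wx": 0.0, "wy": 0.0, "wz": 0.0, "claw": 0.25}, {"dx": 0.006, "dy": 0.0, "dz": 0.0, "wx": 0.0, "wy": 0.0, "wz": 0.0, "claw": 0.25}, {"dx": 0.004, "dy": 0.0, "dz": 0.0, "wx": 0.0, "wy": 0.0, "wz": 0.0, "claw": 0.25}]'

```text
clock: 5.35
tool_pos: [0.586, -0.04, 0.0697]
eef_rot: [0.974, 0.227, 0.0, -0.0]
contact_force: [-1.4, -0.7, 1.3]
opening: 0.245
```

```bash
python3 -c "
from h import *
rep()"
```

```text
t 5.35 TCP unit mm [-47.9  -0.4] tip z 58.7 yaw err -0.0013 z ax [ 5.e-04  1.e-04 -1.e+00] F [-1.4 -0.7  1.3] op 0.245
```

Contact force is about 1.5 N, consistent with sliding friction. I'll carry on for another 62 mm.

Request:
drive_tool --commands '[{"dx": 0.004, "dy": 0.0, "dz": 0.0, "wx": 0.0, "wy": 0.0, "wz": 0.0, "claw": 0.25}, {"dx": 0.006, "dy": 0.0, "dz": 0.0, "wx": 0.0, "wy": 0.0, "wz": 0.0, "claw": 0.25}, {"dx": 0.007, "dy": 0.0, "dz": 0.0, "wx": 0.0, "wy": 0.0, "wz": 0.0, "claw": 0.25}, {"dx": 0.007, "dy": 0.0, "dz": 0.0, "wx": 0.0, "wy": 0.0, "wz": 0.0, "claw": 0.25}, {"dx": 0.007, "dy": 0.0, "dz": 0.0, "wx": 0.0, "wy": 0.0, "wz": 0.0, "claw": 0.25}, {"dx": 0.007, "dy": 0.0, "dz": 0.0, "wx": 0.0, "wy": 0.0, "wz": 0.0, "claw": 0.25}, {"dx": 0.007, "dy": 0.0, "dz": 0.0, "wx": 0.0, "wy": 0.0, "wz": 0.0, "claw": 0.25}, {"dx": 0.007, "dy": 0.0, "dz": 0.0, "wx": 0.0, "wy": 0.0, "wz": 0.0, "claw": 0.25}, {"dx": 0.005, "dy": 0.0, "dz": 0.0, "wx": 0.0, "wy": 0.0, "wz": 0.0, "claw": 0.25}, {"dx": 0.003, "dy": 0.0, "dz": 0.0, "wx": 0.0, "wy": 0.0, "wz": 0.0, "claw": 0.25}, {"dx": 0.002, "dy": 0.0, "dz": 0.0, "wx": 0.0, "wy": 0.0, "wz": 0.0, "claw": 0.25}, {"dx": 0.0, "dy": 0.0, "dz": 0.0, "wx": 0.0, "wy": 0.0, "wz": 0.0, "claw": 0.25}]'

```text
clock: 6.55
tool_pos: [0.6412, -0.0129, 0.0697]
eef_rot: [0.974, 0.227, 0.0, 0.0]
contact_force: [-0.0, 0.4, 0.3]
opening: 0.251
```

```bash
python3 -c "
from h import *
rep()"
```

```text
t 6.55 TCP unit mm [13.5 -0.6] tip z 58.7 yaw err -0.0016 z ax [ 5.e-04  1.e-04 -1.e+00] F [-0.   0.4  0.3] op 0.251
```

The cover's origin should now be near unit x = +46. I'll back off, rise, and clear the view.

Request:
drive_tool --commands '[{"dx": -0.01, "dy": 0.0, "dz": 0.0, "wx": 0.0, "wy": 0.0, "wz": 0.0, "claw": 0.25}, {"dx": -0.015, "dy": 0.0, "dz": -0.01, "wx": 0.0, "wy": 0.0, "wz": 0.0, "claw": 0.25}, {"dx": -0.01, "dy": 0.0, "dz": -0.03, "wx": 0.0, "wy": 0.0, "wz": 0.0, "claw": 0.0}, {"dx": -0.02, "dy": 0.01, "dz": -0.03, "wx": 0.0, "wy": 0.0, "wz": 0.0, "claw": 0.0}, {"dx": -0.03, "dy": 0.02, "dz": -0.02, "wx": 0.0, "wy": 0.0, "wz": 0.0, "claw": 0.0}, {"dx": -0.03, "dy": 0.03, "dz": -0.01, "wx": 0.0, "wy": 0.0, "wz": 0.0, "claw": 0.0}, {"dx": -0.03, "dy": 0.03, "dz": 0.0, "wx": 0.0, "wy": 0.0, "wz": 0.0, "claw": 0.0}, {"dx": -0.03, "dy": 0.03, "dz": 0.0, "wx": 0.0, "wy": 0.0, "wz": 0.0, "claw": 0.0}, {"dx": -0.02, "dy": 0.03, "dz": 0.0, "wx": 0.0, "wy": 0.0, "wz": 0.0, "claw": 0.0}, {"dx": -0.01, "dy": 0.02, "dz": 0.0, "wx": 0.0, "wy": 0.0, "wz": 0.0, "claw": 0.0}, {"dx": 0.0, "dy": 0.0, "dz": 0.0, "wx": 0.0, "wy": 0.0, "wz": 0.0, "claw": 0.0}]'

```text
clock: 7.65
tool_pos: [0.53, -0.2613, 0.1697]
eef_rot: [0.975, 0.223, -0.001, 0.002]
contact_force: [-0.7, -0.2, -0.6]
opening: 0.001
```

Run:
```python
from h import *
rep()
a=save('top','top3.png')['color'][115:235,200:340][:,:,::-1]
save('side','side3.png')
cv2.imwrite('pics/c4.png',cv2.resize(a,None,fx=5,fy=5,interpolation=2))
```

```text
t 7.65 TCP unit mm [-196.2 -174. ] tip z 158.7 yaw err -0.0091 z ax [-3.0e-04 -3.3e-03 -1.0e+00] F [-0.7 -0.2 -0.6] op 0.001
```

View pics/c4.png

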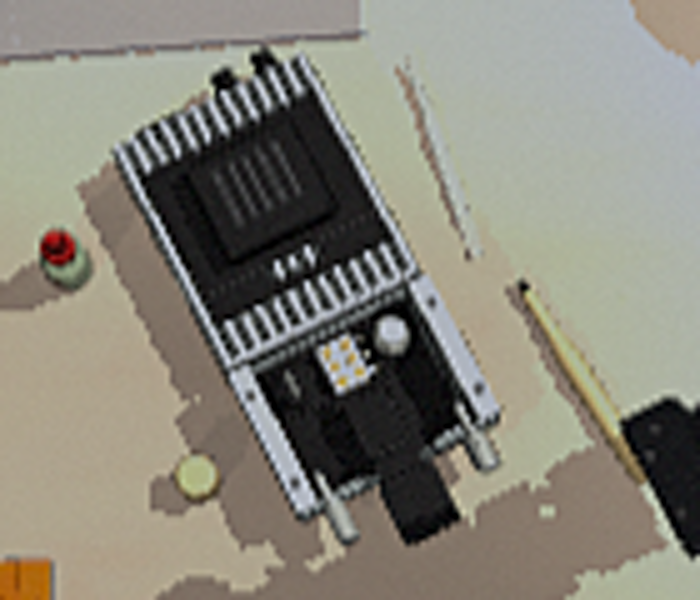

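The cover lies straight on the fins, spanning roughly (145,175) to (385,300), and clear of the guides. The white button is at (390,334), on the unit's −y side. The white terminal block at (345,362) is close by, so I'll check the positions.

Run:
```python
from h import *
s=np.load('pics/top3.npy',allow_pickle=True).item()
c,sn=np.cos(TH),np.sin(TH)
def u(x,y,z,s=s,k=5,o=(200,115)):
    p=onz(s,(x+.5)/k-.5+o[0],(y+.5)/k-.5+o[1],z);d=p[:2]-T0;return np.round([1e3*(c*d[0]+sn*d[1]),1e3*(-sn*d[0]+c*d[1])],1),np.round(p,4)
im=cv2.imread('pics/top3.png')[115:235,200:340]
g=cv2.resize(im,None,fx=5,fy=5,interpolation=2)
m=cv2.threshold(cv2.cvtColor(g,6),110,255,0)[1][300:370,365:412];M=cv2.moments(m,True);bx,by=365+M['m10']/M['m00'],300+M['m01']/M['m00']
print('button px',bx,by,M['m00'],u(bx,by,.047))
for q in [(317,347),(352,335),(378,378),(342,395)]: print('block',u(*q,.045)[0])
for q in [(140,180),(322,92+0),(215,320),(392,262)]: print('cover corner',u(*q,.054)[0])
for q in [(205,168),(310,120),(232,263),(338,208)]: print('hood top',u(*q,.072)[0])
```

```text
button px 389.38822246455834 333.95310796074153 917.0 (array([-45.9, -29.5]), array([ 0.6007, -0.0652,  0.047 ]))
block [-33.9   9.3]
block [-36.7 -11. ]
block [-64.8 -12.8]
block [-64.2   9.3]
cover corner [94.4 55. ]
cover corner [ 93.  -58.6]
cover corner [ 3.9 53.3]
cover corner [-11.7 -48.7]
hood top [79.  20.7]
hood top [ 76.9 -43.1]
hood top [24.4 31.4]
hood top [ 25.4 -34.1]
```

```bash
python3 -c "
from h import *
print(r.get_state()['q'].round(2))"
```

```text
[ 0.47  0.75 -0.17  1.75  0.18  0.66 -0.92]
```

Request:
drive_tool --commands '[{"dx": 0.0, "dy": 0.0, "dz": 0.0, "wx": 0.0, "wy": 0.0, "wz": -0.14, "claw": 0.0}, {"dx": 0.0, "dy": 0.0, "dz": 0.0, "wx": 0.0, "wy": 0.0, "wz": -0.14, "claw": 0.0}, {"dx": 0.0, "dy": 0.0, "dz": 0.0, "wx": 0.0, "wy": 0.0, "wz": -0.14, "claw": 0.0}, {"dx": 0.0, "dy": 0.0, "dz": 0.0, "wx": 0.0, "wy": 0.0, "wz": -0.14, "claw": 0.0}, {"dx": 0.0, "dy": 0.0, "dz": 0.0, "wx": 0.0, "wy": 0.0, "wz": -0.14, "claw": 0.0}, {"dx": 0.0, "dy": 0.0, "dz": 0.0, "wx": 0.0, "wy": 0.0, "wz": -0.14, "claw": 0.0}, {"dx": 0.0, "dy": 0.0, "dz": 0.0, "wx": 0.0, "wy": 0.0, "wz": -0.14, "claw": 0.0}, {"dx": 0.0, "dy": 0.0, "dz": 0.0, "wx": 0.0, "wy": 0.0, "wz": -0.14, "claw": 0.0}, {"dx": 0.0, "dy": 0.0, "dz": 0.0, "wx": 0.0, "wy": 0.0, "wz": -0.14, "claw": 0.0}, {"dx": 0.0, "dy": 0.0, "dz": 0.0, "wx": 0.0, "wy": 0.0, "wz": -0.14, "claw": 0.0}, {"dx": 0.0, "dy": 0.0, "dz": 0.0, "wx": 0.0, "wy": 0.0, "wz": -0.14, "claw": 0.0}, {"dx": 0.0, "dy": 0.0, "dz": 0.0, "wx": 0.0, "wy": 0.0, "wz": -0.04, "claw": 0.0}]'

```text
clock: 8.95
tool_pos: [0.5324, -0.2534, 0.1698]
eef_rot: [0.521, 0.853, 0.001, -0.0]
contact_force: [0.5, -0.5, -0.6]
opening: 0.001
```

```bash
python3 -c "
from h import *
rep()"
```

```text
t 8.95 TCP unit mm [-190.6 -167.9] tip z 158.8 yaw err 1.5861 z ax [ 1.0e-04  1.6e-03 -1.0e+00] F [ 0.5 -0.5 -0.6] op 0.001
```

Request:
drive_tool --commands '[{"dx": 0.012, "dy": 0.015, "dz": 0.0, "wx": 0.0, "wy": 0.0, "wz": 0.014, "claw": 0.0}, {"dx": 0.025, "dy": 0.025, "dz": 0.0, "wx": 0.0, "wy": 0.0, "wz": 0.0, "claw": 0.0}, {"dx": 0.03, "dy": 0.03, "dz": 0.0, "wx": 0.0, "wy": 0.0, "wz": 0.0, "claw": 0.0}, {"dx": 0.03, "dy": 0.03, "dz": 0.0, "wx": 0.0, "wy": 0.0, "wz": 0.0, "claw": 0.0}, {"dx": 0.025, "dy": 0.025, "dz": 0.0, "wx": 0.0, "wy": 0.0, "wz": 0.0, "claw": 0.0}, {"dx": 0.015, "dy": 0.015, "dz": 0.0, "wx": 0.0, "wy": 0.0, "wz": 0.0, "claw": 0.0}, {"dx": 0.0, "dy": 0.0, "dz": 0.02, "wx": 0.0, "wy": 0.0, "wz": 0.0, "claw": 0.0}, {"dx": 0.0, "dy": 0.0, "dz": 0.03, "wx": 0.0, "wy": 0.0, "wz": 0.0, "claw": 0.0}, {"dx": 0.0, "dy": 0.0, "dz": 0.025, "wx": 0.0, "wy": 0.0, "wz": 0.0, "claw": 0.0}, {"dx": 0.0, "dy": 0.0, "dz": 0.01, "wx": 0.0, "wy": 0.0, "wz": 0.0, "claw": 0.0}, {"dx": 0.0, "dy": 0.0, "dz": 0.0, "wx": 0.0, "wy": 0.0, "wz": 0.0, "claw": 0.0}]'

```text
clock: 10.05
tool_pos: [0.5967, -0.0698, 0.0837]
eef_rot: [0.529, 0.848, -0.0, -0.001]
contact_force: [-1.0, -0.8, 0.5]
opening: 0.005
```

```bash
python3 -c "
from h import *
rep()"
```

```text
t 10.05 TCP unit mm [-51.6 -31.8] tip z 72.7 yaw err 1.567 z ax [-2.7e-03  8.0e-04 -1.0e+00] F [-1.  -0.8  0.5] op 0.005
```

Request:
drive_tool --commands '[{"dx": 0.001, "dy": 0.0015, "dz": 0.0, "wx": 0.0, "wy": 0.0, "wz": 0.0, "claw": 0.0}, {"dx": 0.0, "dy": 0.0, "dz": 0.008, "wx": 0.0, "wy": 0.0, "wz": 0.0, "claw": 0.0}, {"dx": 0.0, "dy": 0.0, "dz": 0.008, "wx": 0.0, "wy": 0.0, "wz": 0.0, "claw": 0.0}, {"dx": 0.0, "dy": 0.0, "dz": 0.005, "wx": 0.0, "wy": 0.0, "wz": 0.0, "claw": 0.0}, {"dx": 0.0, "dy": 0.0, "dz": 0.0, "wx": 0.0, "wy": 0.0, "wz": 0.0, "claw": 0.0}]'

```text
clock: 10.55
tool_pos: [0.5981, -0.0702, 0.0629]
eef_rot: [0.531, 0.848, -0.0, -0.001]
contact_force: [0.1, 0.1, 0.7]
opening: 0.007
```

```bash
python3 -c "
from h import *
rep()"
```

```text
t 10.55 TCP unit mm [-50.5 -32.8] tip z 51.9 yaw err 1.5642 z ax [-1.5e-03 -2.0e-04 -1.0e+00] F [0.1 0.1 0.7] op 0.007
```

Request:
drive_tool --commands '[{"dx": 0.002, "dy": 0.0, "dz": 0.002, "wx": 0.0, "wy": 0.0, "wz": 0.0, "claw": 0.0}, {"dx": 0.0, "dy": 0.0, "dz": 0.002, "wx": 0.0, "wy": 0.0, "wz": 0.0, "claw": 0.0}, {"dx": 0.0, "dy": 0.0, "dz": 0.002, "wx": 0.0, "wy": 0.0, "wz": 0.0, "claw": 0.0}, {"dx": 0.0, "dy": 0.0, "dz": 0.002, "wx": 0.0, "wy": 0.0, "wz": 0.0, "claw": 0.0}, {"dx": 0.0, "dy": 0.0, "dz": 0.001, "wx": 0.0, "wy": 0.0, "wz": 0.0, "claw": 0.0}, {"dx": 0.0, "dy": 0.0, "dz": 0.001, "wx": 0.0, "wy": 0.0, "wz": 0.0, "claw": 0.0}, {"dx": 0.0, "dy": 0.0, "dz": 0.001, "wx": 0.0, "wy": 0.0, "wz": 0.0, "claw": 0.0}, {"dx": 0.0, "dy": 0.0, "dz": 0.001, "wx": 0.0, "wy": 0.0, "wz": 0.0, "claw": 0.0}, {"dx": 0.0, "dy": 0.0, "dz": 0.0, "wx": 0.0, "wy": 0.0, "wz": 0.0, "claw": 0.0}]'

```text
clock: 11.45
tool_pos: [0.598, -0.0681, 0.0516]
eef_rot: [0.53, 0.848, 0.0, 0.0]
contact_force: [-1.0, 0.5, 3.8]
opening: 0.003
```

```bash
python3 -c "
from h import *
rep()"
```

```text
t 11.45 TCP unit mm [-49.7 -30.9] tip z 40.6 yaw err 1.5644 z ax [ 3.e-04  2.e-04 -1.e+00] F [-1.   0.5  3.8] op 0.003
```

Request:
drive_tool --commands '[{"dx": 0.0, "dy": 0.0, "dz": 0.001, "wx": 0.0, "wy": 0.0, "wz": 0.0, "claw": 0.0}, {"dx": 0.0, "dy": 0.0, "dz": 0.001, "wx": 0.0, "wy": 0.0, "wz": 0.0, "claw": 0.0}, {"dx": 0.0, "dy": 0.0, "dz": 0.0, "wx": 0.0, "wy": 0.0, "wz": 0.0, "claw": 0.0}, {"dx": 0.0, "dy": 0.0, "dz": 0.0, "wx": 0.0, "wy": 0.0, "wz": 0.0, "claw": 0.0}]'

```text
clock: 11.85
tool_pos: [0.598, -0.0681, 0.0513]
eef_rot: [0.53, 0.848, -0.0, 0.001]
contact_force: [-4.3, 0.4, 16.3]
opening: 0.004
```

```bash
python3 -c "
from h import *
rep()"
```

```text
t 11.85 TCP unit mm [-49.6 -30.9] tip z 40.3 yaw err 1.5644 z ax [ 9.e-04 -6.e-04 -1.e+00] F [-4.3  0.4 16.3] op 0.004
```

The force rose steeply from 4 to 16 N with no further travel, at tip height 40.3 mm. That is the button's stop. I'll press a little firmer, then withdraw straight up and clear.

Request:
drive_tool --commands '[{"dx": 0.0, "dy": 0.0, "dz": 0.001, "wx": 0.0, "wy": 0.0, "wz": 0.0, "claw": 0.0}, {"dx": 0.0, "dy": 0.0, "dz": 0.0, "wx": 0.0, "wy": 0.0, "wz": 0.0, "claw": 0.0}, {"dx": 0.0, "dy": 0.0, "dz": 0.0, "wx": 0.0, "wy": 0.0, "wz": 0.0, "claw": 0.0}, {"dx": 0.0, "dy": 0.0, "dz": -0.005, "wx": 0.0, "wy": 0.0, "wz": 0.0, "claw": 0.0}, {"dx": 0.0, "dy": 0.0, "dz": -0.015, "wx": 0.0, "wy": 0.0, "wz": 0.0, "claw": 0.0}, {"dx": 0.0, "dy": 0.0, "dz": -0.03, "wx": 0.0, "wy": 0.0, "wz": 0.0, "claw": 0.0}, {"dx": 0.0, "dy": 0.0, "dz": -0.04, "wx": 0.0, "wy": 0.0, "wz": 0.0, "claw": 0.0}, {"dx": 0.0, "dy": 0.0, "dz": -0.04, "wx": 0.0, "wy": 0.0, "wz": 0.0, "claw": 0.0}, {"dx": -0.02, "dy": -0.01, "dz": -0.01, "wx": 0.0, "wy": 0.0, "wz": 0.0, "claw": 0.0}, {"dx": -0.03, "dy": -0.02, "dz": 0.0, "wx": 0.0, "wy": 0.0, "wz": 0.0, "claw": 0.0}, {"dx": -0.04, "dy": -0.03, "dz": 0.0, "wx": 0.0, "wy": 0.0, "wz": 0.0, "claw": 0.0}, {"dx": -0.04, "dy": -0.03, "dz": 0.0, "wx": 0.0, "wy": 0.0, "wz": 0.0, "claw": 0.0}]'

```text
clock: 13.05
tool_pos: [0.5735, -0.2259, 0.1893]
eef_rot: [0.53, 0.848, 0.0, 0.0]
contact_force: [0.7, -1.0, -0.2]
opening: 0.005
```

Request:
drive_tool --commands '[{"dx": -0.04, "dy": -0.03, "dz": 0.0, "wx": 0.0, "wy": 0.0, "wz": 0.0, "claw": 0.0}, {"dx": -0.03, "dy": -0.02, "dz": 0.0, "wx": 0.0, "wy": 0.0, "wz": 0.0, "claw": 0.0}, {"dx": -0.02, "dy": -0.01, "dz": 0.0, "wx": 0.0, "wy": 0.0, "wz": 0.0, "claw": 0.0}, {"dx": 0.0, "dy": 0.0, "dz": 0.0, "wx": 0.0, "wy": 0.0, "wz": 0.0, "claw": 0.0}, {"dx": 0.0, "dy": 0.0, "dz": 0.0, "wx": 0.0, "wy": 0.0, "wz": 0.0, "claw": 0.0}, {"dx": 0.0, "dy": 0.0, "dz": 0.0, "wx": 0.0, "wy": 0.0, "wz": 0.0, "claw": 0.0}]'

```text
clock: 13.65
tool_pos: [0.5597, -0.3292, 0.189]
eef_rot: [0.529, 0.849, 0.001, -0.0]
contact_force: [-0.4, 0.7, 0.4]
opening: 0.008
```

Run:
```python
from h import *
rep()
a=save('top','top4.png')['color'][115:235,200:340][:,:,::-1]
b=save('side','side4.png')['color'][165:245,190:330][:,:,::-1]
s3=cv2.imread('pics/side3.png')[165:245,190:330]
t3=cv2.imread('pics/top3.png')[115:235,200:340]
f=lambda x:cv2.resize(x,(395,int(395*x.shape[0]/x.shape[1])),interpolation=2)
cv2.imwrite('pics/c5.png',np.vstack([np.hstack([f(t3),f(a)]),np.hstack([f(s3),f(b)])]))
```

```text
t 13.65 TCP unit mm [-199.6 -248. ] tip z 178.0 yaw err 1.5673 z ax [ 4.0e-04  1.6e-03 -1.0e+00] F [-0.4  0.7  0.4] op 0.008
```

View pics/c5.png

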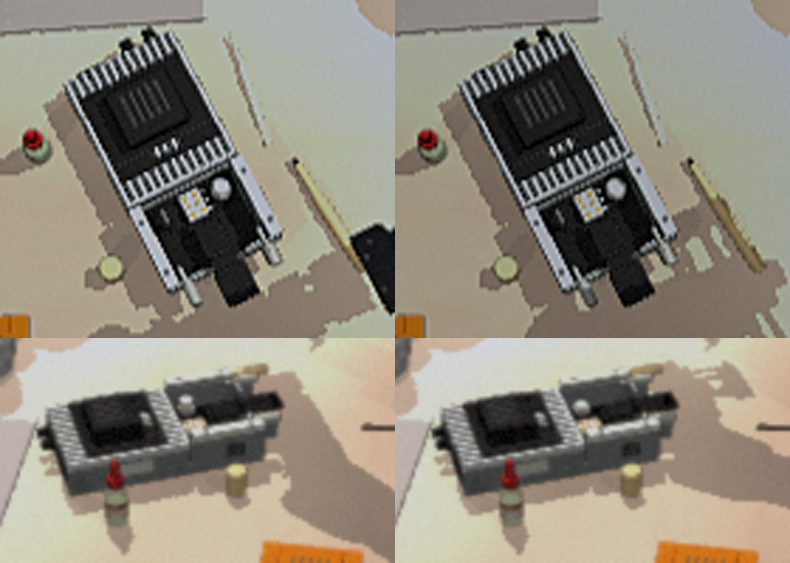

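The before/after pair shows the button visibly lower in the side view: its cap went from a tall post at (186,402) to a low one at (581,408). The cover lies flat on the fins, and the pot, dropper, tweezers and cutter are where they were. The hand is clear, so I'll hand in.

```bash
python3 -c "
from plant import r
print(r.finish_job())"
```

```text
the job is handed in; nothing more can be done
None
```

I handed the job in at about 13.7 s on the robot's clock, with all three steps done in order. No verdict is reported.

- **Tab:** I pressed it about 10 mm down at roughly 8.5 N. The side picture showed the cover had sprung about 12–15 mm.
- **Cover:** I pushed it back by the hood with about 1.5 N. By the tool position its origin is at unit x of about +47 mm, and about +48 mm by the picture. It lies straight and flat on the fins, clear of the guides.
- **Reset button:** It was at unit y = −31. I pressed it to a hard stop with the fingertips 40.3 mm above the table, where 40 mm is expected, at a little over 16 N. The last side picture shows it lowered.
- **End state:** The hand is clear, with the fingertips about 180 mm up and off to the right, and the force reading is only noise. The nearby bystanders looked unmoved in the before and after pictures. I did not check the tin, cup and airbrush in the last crop, but the arm never came near them at low height.

Two measurements disagreed slightly. The unit's pose differed by 2–3 mm between the two cameras. The button measured about 2 mm from its stated place. Both were within the margins I allowed. My rough picks of the cover plate's corners scattered by more than 10 mm, so I judged the cover's position by the hood instead.

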